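Lay out the pack-building kit in its foam nests

ROBOT

A 6-joint arm with a two-finger parallel gripper is mounted at the origin on a cart in front of the work surface, level with it; the furniture and walls round the work are solid. World frame = base frame: x ahead of the robot, y to its left, z up, the work surface at z = 0. Lengths are in mm, angles in rad, forces in N, time in s.
With the tool pointing down it reaches from about 350 to 975 mm from the base axis. Payload 7.1 kg.
Tool frame: the origin (TCP) lies midway between the tips of the shut fingers; the grasp point (between the pads) lies ctrl.grip_point_offset behind it (ctrl.grip_point_offset is the distance from the TCP to the grasp point, in mm); z points along the fingers, y is the line along which they close (so a half turn about z gives the same grasp; the last joint's range is limited). The gripper opens to 88 mm and grips with 3 to 60 N. Pads are 20 mm wide; open, the fingers measure 115 mm over their backs; the gripper's body (75 mm by 178 mm) begins 61 mm behind the grasp point.
Start: joints at [-1.174, 0.423, 1.63, -0, 1.089, -0.019], TCP at [252.466, -571.722, 222.675] pointing down, gripper open.
Joint ranges: [-3, 3], [-0.9, 2.11], [0.09, 2.58], [-1.31, 4.45], [0.11, 2.69], [-2.54, 2.54]. Speed limits (rad/s): [2.39, 2.39, 3.01, 3.14, 3.14, 3.14].

INTERFACE

Orientations are given as a rotation vector (axis times angle).
In Python, from workcell import ctrl gives the robot as it stands.
- The arm moves only by the tool apply_moves, never from a script. Its argument "targets" is a list of rows, each an object of numbers: "tx", "ty", "tz": the shift along the world's x, y, z in m; "spin": the turn about the world's z in degrees. In form: [{"tx": .., "ty": .., "tz": .., "spin": ..}, ...]. A call has exactly 8 rows; each row is the pose to reach, as a shift and turn from the pose commanded when the call began; what a row does not reach only later rows make up. A row lasts 1/10 s, in which the tool goes at most 50 mm and 8.59 degrees, less where a joint would pass 70% of its speed; a pose out of reach is approached as far as the arm can. A call with a gripper value outside its range is refused whole. "gripper" is the closure, from -1 (fully open) to 1 (shut), set as the call begins (left out, the last holds). The fingers move at their own pace and stop on an object; the grip force is fixed at half the most. Time passes only in rows, so rows that repeat a pose let the fingers close, or fill a call up. It gives the time, the measured TCP pose, the force, the opening and the grip force at its end, in the units of the state.
- ctrl.get_obs(): the state, without advancing time (a new reading comes with each control period).
- ctrl.get_image(name): name is "side" or "top"; returns the picture (384x512x3 uint8, red, green, blue); there is no depth.
- ctrl.get_calibration(name): a dict with "fov_y" (degrees; the focal length in pixels is half the picture's height over the tangent of half this angle, whatever the lens; pixels are square), "cx", "cy" (the principal point, pixels), "dist" ([k1, k2, p1, p2, k3] as OpenCV has them; the pictures are not rectified), "rvec" (rotation vector, rad) and "tvec" (3), from world to camera coordinates, as OpenCV has them. Camera axes: x right, y down, z forward; pixel columns grow to the right and rows downward; lengths in mm; the calibration is good to about 2 mm. A picture is of the moment at which its call begins. get_calibration takes no time and is no camera call.
- ctrl.close_job(): hands the job in; it is judged then, once.
Trained networks look in the newest picture that a camera, given by its name, has taken for a name from the list of things; names that differ only in an ending like _2 or _b are one class to them, and where a whole thing is asked for, a point or a joint stands for the part that bears it (a point fixed in the world has none). Each returns a list of dicts, best first, with "score" (0 to 1); they miss things now and then, are a little off and sometimes report something else, mostly with a low value. They report only what shows in the picture. A call takes as long as a camera call. They do not tell look-alikes from the thing itself.
- ctrl.outline_of(name, camera): "pixels" (384x512 bool, what is visible of it) and "box" ([left, top, right, bottom] in pixels, round what is visible of it).
- ctrl.pinpoint(name, camera): "uv" ([column, row] in pixels: a listed point, or the origin of a listed thing).
The state is a dict: "t": time; "qpos": joint angles; "qvel": joint speeds; "joint_torque": joint torques, N m; "ee_pos": TCP position; "orientation": TCP orientation; "ft_force": force on the tool from outside, world axes, zero at the start; "moment": the same for the moment, N m; "width": finger opening in mm; "grasp_force": force on a finger pad.
Only numpy, scipy, OpenCV 4.12 (cv2) and the standard library are available. Lean on these libraries where they do the work, as an engineer would, in place of code of your own. Each camera call takes 0.05 s, during which the arm holds its last target. There are 200 camera calls.

TASK

Lay out the kit for the next battery pack: put the solder reel, the flux tin, the black cell frame and the orange bit case each into the black foam nest whose yellow recess has its shape and size, sitting flat on the yellow floor. Keep the four upright all the while, and leave the amber tape roll and the black plug where they are.

Things in the scene. Friction and masses are not known exactly. Their poses are not given: they have to be found in the camera images.
- solder_reel: Reel of grey-white solder wire between two dark round flanges, standing on a flange: 58 mm across, 36 mm high, 0.24 kg; the flanges are 4 to 5 mm thick, the wire between them is thinner (about 32 mm across where it is solid). Grasp it across the flanges. Origin: centre of its underside; z up.
- flux_tin: Small round tin, white with a blue-grey lid (fixed): 28 mm across, 28 mm high. Origin: centre of its underside; z up.
- cell_frame: Black square plastic frame for four cells, standing upright: 42 x 42 mm, 53 mm high; grasp it across two flat sides that face away from each other. Origin: centre of its underside; z up. x and y are square to its sides.
- bit_case: Orange bit case with a green end, closed (its lid is fixed), lying flat: 49 mm wide along its x, 124 mm long along its y, 36 mm high. Origin: centre of its underside; z up. The long axis is y. The orange body is 44 mm wide to the touch, from y = -50 to +62 mm. Grasp it across its width; it may go into its nest either way round.
- nest_reel: Nest with a large round recess, 74 mm across, in a slab 92 x 92 mm. Fixed to the bench; flat slab 10 mm high of black kit foam; the recess is 6 mm deep and its bright yellow floor lies 4 mm above the slab's underside. Origin: centre of the slab's underside and of the recess; z up. Beyond the nests the fixed grey tester, 175 mm high, has its front at x = 0.65 m.
- nest_tin: Nest with a small round recess, 44 mm across, in a slab 64 x 64 mm. Fixed to the bench; flat slab 10 mm high of black kit foam; the recess is 6 mm deep and its bright yellow floor lies 4 mm above the slab's underside. Origin: centre of the slab's underside and of the recess; z up. Beyond the nests the fixed grey tester, 175 mm high, has its front at x = 0.65 m.
- nest_frame: Nest with a square recess, 56 x 56 mm, in a slab 76 x 76 mm. Fixed to the bench; flat slab 10 mm high of black kit foam; the recess is 6 mm deep and its bright yellow floor lies 4 mm above the slab's underside. Origin: centre of the slab's underside and of the recess; z up, x and y square to its sides. Beyond the nests the fixed grey tester, 175 mm high, has its front at x = 0.65 m.
- nest_case: Nest with a long recess, 140 mm along its x and 65 mm along its y, in a slab 158 x 83 mm. Fixed to the bench; flat slab 10 mm high of black kit foam; the recess is 6 mm deep and its bright yellow floor lies 4 mm above the slab's underside. Origin: centre of the slab's underside and of the recess; z up. Beyond the nests the fixed grey tester, 175 mm high, has its front at x = 0.65 m.
- amber_tape: Bystander: roll of amber tape lying flat, 68 mm across, 26 mm high, loose; leave it alone. Origin: centre of its underside; z up.
- plug: Bystander: black three-pin plug lying on the bench, 62 x 43 mm, 30 mm high, loose; leave it alone. Origin: centre of its underside; z up. Its body reaches from x = -9 to +31 mm and its brass pins to x = -31 mm.
Mind the look-alikes: they are no part of the job. What is shaped like the bit_case but pink is not meant.

How it is judged (in metres and radians):
At the end, for the whole second after the job is handed in: Solder reel, flux tin, cell frame and bit case each in its own nest: centre within 12 mm of the recess centre, underside on the yellow floor (less than 2.5 mm above it), tilted less than 0.07 rad, and at rest (horizontal distance between solder_reel and nest_reel below 0.012 m and z of solder_reel in the frame of nest_reel below 0.0065 m and angle between each of solder_reel, flux_tin, cell_frame, bit_case's own z axis and vertical below 0.07 rad and linear speed of each of solder_reel, flux_tin, cell_frame, bit_case below 0.02 m/s and horizontal distance between flux_tin and nest_tin below 0.012 m and z of flux_tin in the frame of nest_tin below 0.0065 m and horizontal distance between cell_frame and nest_frame below 0.012 m and z of cell_frame in the frame of nest_frame below 0.0065 m and horizontal distance between bit_case and nest_case below 0.012 m and z of bit_case in the frame of nest_case below 0.0065 m); the robot touches nothing.
It fails at once if one of the four kit things is tipped by more than 0.7 rad (angle between any of solder_reel, flux_tin, cell_frame, bit_case's own z axis and vertical above 0.7 rad).
It fails at once if the amber tape roll is moved by more than 25 mm (distance of amber_tape from where it was at the start of the episode above 0.025 m).
It fails at once if the black plug is moved by more than 25 mm (distance of plug from where it was at the start of the episode above 0.025 m).
It also fails if it takes over 109 s, if anything falls off the work surface, if the arm or the gripper's body presses on something with over 40 N, if the wrist force passes 120 N, or if a joint passes its speed limit or range.

## Working session

There is one attempt and no reset: what is moved stays moved. The work goes in short steps, Python scripts to look and compute and a tool call to move; the robot and the scene stay as the last step left them, time stands still between calls to the robot, and variables do not carry over. Pictures are saved under pics/ and viewed, at most 14 in all, crops included, and the job is handed in when it is done.

Besides the shell and the picture viewer there is one more tool, called after "Request:" as name(argument=value, ...) on one line, values as JSON. apply_moves: Moves the arm, as the interface text tells. Its arguments: {"type":"object","properties":{"targets":{"type":"array"},"gripper":{"type":"number"}},"required":["targets"]}

```bash
mkdir -p pics
cat > h.py <<'E'
import numpy as np, cv2
from workcell import ctrl
def cal(n):
    c=ctrl.get_calibration(n); f=192/np.tan(np.radians(c['fov_y'])/2)
    K=np.array([[f,0,c['cx']],[0,f,c['cy']],[0,0,1]]); R=cv2.Rodrigues(np.array(c['rvec'],float))[0]
    return K,np.array(c['dist'],float),R,np.array(c['tvec'],float).ravel()
def px2w(n,uv,z):
    K,d,R,t=cal(n)
    p=cv2.undistortPoints(np.array(uv,float).reshape(-1,1,2),K,d).reshape(-1,2)
    r=np.c_[p,np.ones(len(p))]@R; o=-R.T@t
    return o+r*((z-o[2])/r[:,2])[:,None]
def w2px(n,P):
    K,d,R,t=cal(n); return cv2.projectPoints(np.array(P,float).reshape(-1,1,3),cv2.Rodrigues(R)[0],t,K,d)[0].reshape(-1,2)
def snap(n,f):
    im=ctrl.get_image(n)[:,:,::-1].copy(); cv2.imwrite('pics/'+f,im); return im
E
python3 - <<'E'
from h import *
for n in('top','side'):
    snap(n,n+'0.png'); K,d,R,t=cal(n); print(n,K[0,0],-R.T@t,d)
    for k in 'solder_reel flux_tin cell_frame bit_case nest_reel nest_tin nest_frame nest_case amber_tape plug'.split():
        for o in ctrl.pinpoint(k,n)[:3]: print(k,np.round(o['uv'],1),round(o['score'],2),np.round(px2w(n,o['uv'],0)[0]))
print(ctrl.grip_point_offset); print(ctrl.get_obs())
E
```

```text
top 409.2411128254538 [ 460.97402676  -41.1345452  1346.01289194] [-0.14316666  0.          0.          0.          0.        ]
solder_reel [214.9 215.8] 0.8 [469.  97.   0.]
flux_tin [260.2 208.2] 0.7 [498. -51.   0.]
flux_tin [177.8 179.3] 0.53 [585. 225.   0.]
cell_frame [217.3 183.4] 0.6 [576.  93.   0.]
cell_frame [294.8 216.9] 0.44 [ 473. -165.    0.]
bit_case [203.4 149.6] 0.62 [687. 144.   0.]
bit_case [149.2 221.8] 0.57 [441. 315.   0.]
nest_reel [259.1 208.3] 0.61 [498. -47.   0.]
nest_tin [295.4 219.4] 0.73 [ 465. -168.    0.]
nest_frame [367.7 213. ] 0.92 [ 493. -409.    0.]
nest_frame [218.4 179.9] 0.74 [587.  90.   0.]
nest_frame [149.  220.4] 0.3 [446. 316.   0.]
nest_case [327.2 213.2] 0.66 [ 488. -272.    0.]
amber_tape [148.1 179. ] 0.5 [583. 326.   0.]
side 408.4768964642327 [378.74418692 875.79060542 804.64703034] [0.01668922 0.         0.         0.         0.        ]
solder_reel [279.7 243.9] 0.7 [467. 101.   0.]
flux_tin [226.1 270.2] 0.71 [587. 219.  -0.]
cell_frame [239.9 236.2] 0.56 [580.  94.   0.]
cell_frame [285.7 143.1] 0.48 [ 524. -412.    0.]
cell_fra
[... 559 characters left out ...]
0000003
{'t': 1.1, 'qpos': array([-1.17397581e+00,  4.23081444e-01,  1.62991576e+00,  1.71299109e-05,
        1.08858213e+00, -1.90098892e-02]), 'qvel': array([-1.23603979e-04, -6.19153645e-05,  1.73299515e-03,  1.09553544e-03,
       -9.07300035e-05, -7.57175032e-04]), 'joint_torque': array([-2.05252814e-03, -5.44581735e+01, -2.74046427e+01,  6.44701277e-02,
        1.67967350e-02, -9.18299975e-06]), 'ee_pos': array([ 252.4836204 , -571.71146427,  222.68045212]), 'orientation': array([3.07392595e+00, 6.48474653e-01, 2.73436496e-05]), 'ft_force': array([0.17473051, 0.61355138, 0.66175204]), 'moment': array([0.00092367, 0.03502903, 0.01283021]), 'grasp_force': 0.0, 'width': 87.42074319034346}
```

Run:
```python
import cv2
a=cv2.imread('pics/top0.png')[120:270,110:410]; cv2.imwrite('pics/a.png',cv2.resize(a,None,fx=2.66,fy=2.66,interpolation=cv2.INTER_CUBIC))
a=cv2.imread('pics/side0.png')[100:350,160:400]; cv2.imwrite('pics/b.png',cv2.resize(a,None,fx=2.4,fy=2.4,interpolation=cv2.INTER_CUBIC))
```

```text
(no output)
```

View pics/a.png

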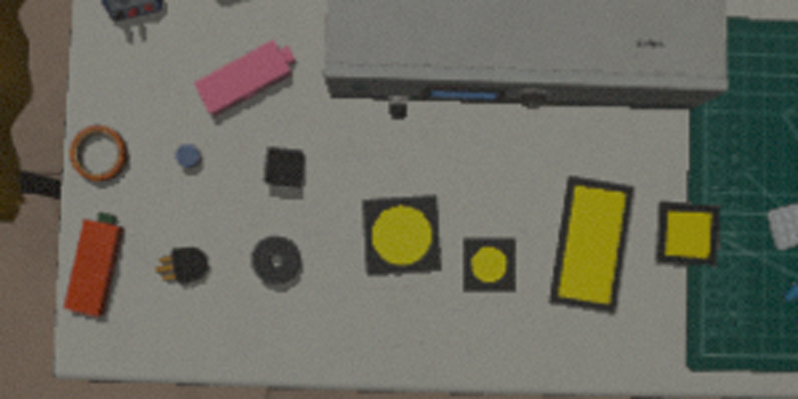

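View pics/b.png

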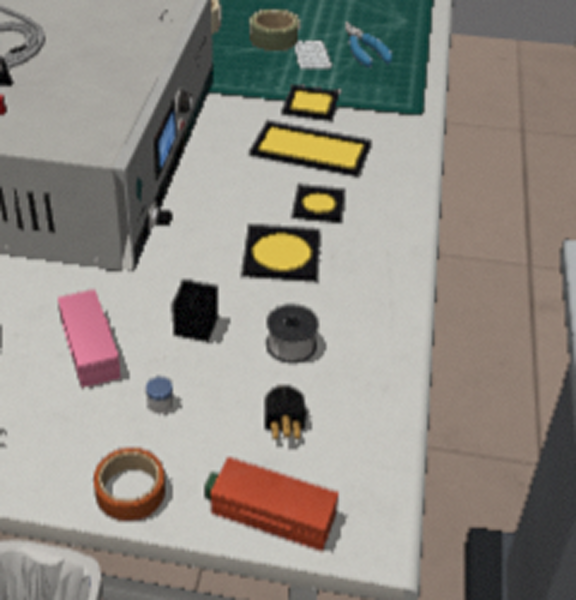

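The orange case is at top pixel (145,221) with its green end up-image, and the look-alike at (204,149) is pink, so the orange one is meant. In the crop (×2.66) the other positions are: tin (188,155), frame (285,168), reel (276,262), plug (185,265), tape (98,153). The nests, left to right, are reel, tin, case and frame.

Next I fit the poses by silhouette in both cameras.

```bash
cat > fit.py <<'E'
from h import *
from scipy.optimize import minimize
def circ(r,z): a=np.linspace(0,2*np.pi,40,endpoint=False); return np.c_[r*np.cos(a),r*np.sin(a),0*a+z]
def box(x0,x1,y0,y1,zs): return np.array([[x,y,z] for z in zs for x,y in((x0,y0),(x1,y0),(x1,y1),(x0,y1))],float)
# lists of hulls; 'and' for recess
M={'solder_reel':('or',[np.r_[circ(29,0),circ(29,5)],np.r_[circ(29,31),circ(29,36)],np.r_[circ(24,5),circ(24,31)]]),
'flux_tin':('or',[np.r_[circ(14,0),circ(14,28)]]),'cell_frame':('or',[box(-21,21,-21,21,(0,53))]),
'bit_case':('or',[box(-22,22,-50,62,(0,36)),box(-10,10,-62,-50,(6,30))]),
'nest_reel':('and',[circ(37,4),circ(37,10)]),'nest_tin':('and',[circ(22,4),circ(22,10)]),
'nest_frame':('and',[box(-28,28,-28,28,(4,)),box(-28,28,-28,28,(10,))]),'nest_case':('and',[box(-70,70,-32.5,32.5,(4,)),box(-70,70,-32.5,32.5,(10,))])}
S=6
def render(n,k,p,off,sz):
    c,s=np.cos(p[2]),np.sin(p[2]); R=np.array([[c,-s,0],[s,c,0],[0,0,1]]); op,hs=M[k]; out=None
    for h in hs:
        uv=w2px(n,h@R.T+[p[0],p[1],p[3] if len(p)>3 else 0])-off+0.5
        hu=cv2.convexHull((uv*S*16-8).round().astype(np.int32))
        m=np.zeros((sz*S,sz*S),np.uint8); cv2.fillPoly(m,[hu],255,shift=4)
        out=m if out is None else (cv2.bitwise_or if op=='or' else cv2.bitwise_and)(out,m)
    return cv2.resize(out,(sz,sz),interpolation=cv2.INTER_AREA)/255.
def fit(k,p0,masks,rot=True,z=0.):
    sz=90; L=[]
    for n,m in masks.items():
        off=np.round(w2px(n,[p0[0],p0[1],15])[0]).astype(int)-sz//2
        mp=np.pad(m.astype(float),100)[off[1]+100:off[1]+100+sz,off[0]+100:off[0]+100+sz]; L.append((n,off,mp))
    def cost(q):
        p=[q[0],q[1],(q[2]/30 if rot else p0[2]),z]
        return sum(np.abs(render(n,k,p,o,sz)-m).sum()/m.sum() for n,o,m in L)
    q=np.array([p0[0],p0[1],p0[2]*30][:3 if rot else 2])
    for s in(6,2): 
        r=minimize(cost,q,method='Nelder-Mead',options=dict(initial_simplex=np.r_[[q],q+s*np.eye(len(q))],xatol=.05,fatol=1e-5)); q=r.x
    return np.r_[q[:2],np.degrees(q[2]/30) if rot else 0],r.fun
def yellow(im):
    h=cv2.cvtColor(im,cv2.COLOR_BGR2HSV); return cv2.inRange(h,(20,110,90),(38,255,255))>0
def net(k,n,p0):
    u=w2px(n,[p0[0],p0[1],18])[0]; b=None
    for o in ctrl.outline_of(k,n):
        l=o['box']; d=np.hypot((l[0]+l[2])/2-u[0],(l[1]+l[3])/2-u[1])
        if d<14 and (b is None or d<b[0]): b=(d,o['pixels'],o['score'])
    return None if b is None else b[1]
E
python3 - <<'E'
from fit import *
ims={n:cv2.imread(f'pics/{n}0.png') for n in('top','side')}
P={'solder_reel':(469,98,0),'flux_tin':(585,222,0),'cell_frame':(576,93,0),'bit_case':(445,320,3.05),'nest_reel':(499,-47,0),'nest_tin':(466,-166,0),'nest_frame':(495,-409,0),'nest_case':(490,-275,-.1)}
for k,p in P.items():
    ms={}
    for n in ims:
        if k[:4]=='nest':
            y=cv2.connectedComponents(yellow(ims[n]).astype(np.uint8))[1]; u=np.round(w2px(n,[p[0],p[1],4])[0]).astype(int); ms[n]=(y==y[u[1],u[0]]) if y[u[1],u[0]] else None
        else: ms[n]=net(k,n,p)
    ms={n:m for n,m in ms.items() if m is not None}
    rot=k in('cell_frame','bit_case','nest_frame','nest_case')
    for sub in [ms]+[{n:m} for n,m in ms.items()]:
        r,c=fit(k,p,sub,rot); print(k,list(sub),np.round(r,1),round(c/len(sub),3))
    if k=='solder_reel' : print([int(m.sum()) for m in ms.values()])
E
```

```text
solder_reel ['top', 'side'] [463.9 100.    0. ] 0.096
solder_reel ['top'] [463.3 101.1   0. ] 0.064
solder_reel ['side'] [465.   96.5   0. ] 0.042
[266, 460]
flux_tin ['top', 'side'] [589.6 210.5   0. ] 0.224
flux_tin ['top'] [592.3 213.8   0. ] 0.301
flux_tin ['side'] [589.7 209.3   0. ] 0.1
cell_frame ['top', 'side'] [576.1  92.8  -3.5] 0.095
cell_frame ['top'] [575.5  93.6  -3.4] 0.103
cell_frame ['side'] [576.9  90.9  -2.3] 0.063
bit_case ['top', 'side'] [444.5 324.5 258.8] 0.124
bit_case ['top'] [442.5 325.1 260.4] 0.132
bit_case ['side'] [447.4 323.2 257.7] 0.099
nest_reel ['top', 'side'] [499.2 -51.8   0. ] 0.074
nest_reel ['top'] [498.8 -52.1   0. ] 0.045
nest_reel ['side'] [499.9 -53.1   0. ] 0.096
nest_tin ['top', 'side'] [ 466.4 -160.6    0. ] 0.147
nest_tin ['top'] [ 465.9 -160.     0. ] 0.077
nest_tin ['side'] [ 467.4 -162.1    0. ] 0.192Traceback (most recent call last):
  File "<stdin>", line 13, in <module>
  File "fit.py", line 30, in fit
    r=minimize(cost,q,method='Nelder-Mead',options=dict(initial_simplex=np.r_[[q],q+s*np.eye(len(q))],xatol=.05,fatol=1e-5)); q=r.
[... 236 characters left out ...]
(np.abs(render(n,k,p,o,sz)-m).sum()/m.sum() for n,o,m in L)
  File "fit.py", line 27, in <genexpr>
    return sum(np.abs(render(n,k,p,o,sz)-m).sum()/m.sum() for n,o,m in L)
                      ~~~~~~^^^^^^^^^^^^
  File "fit.py", line 15, in render
    uv=w2px(n,h@R.T+[p[0],p[1],p[3] if len(p)>3 else 0])-off+0.5
       ~~~~^^^^^^^^^^^^^^^^^^^^^^^^^^^^^^^^^^^^^^^^^^^^^
  File "h.py", line 13, in w2px
    K,d,R,t=cal(n); return cv2.projectPoints(np.array(P,float).reshape(-1,1,3),cv2.Rodrigues(R)[0],t,K,d)[0].reshape(-1,2)
            ~~~^^^
  File "h.py", line 4, in cal
    c=ctrl.get_calibration(n); f=192/np.tan(np.radians(c['fov_y'])/2)
ValueError: time passes only in moves, steps and waits
```

```bash
sed -i 's/^def cal(n)/import functools\n@functools.cache\ndef cal(n)/' h.py
python3 - <<'E'
from fit import *
ims={n:cv2.imread(f'pics/{n}0.png') for n in('top','side')}
P={'solder_reel':(469,98,0),'flux_tin':(587,215,0),'bit_case':(445,320,1.38),'nest_reel':(499,-50,0),'nest_tin':(466,-160,0),'nest_frame':(495,-409,0),'nest_case':(490,-275,-.1)}
P['nest_case']=(490,-275,1.48-3.14*1/2*0) 
P['nest_case']=(490,-275,-.08)
for k,p in P.items():
    ms={}
    for n in ims:
        if k[:4]=='nest':
            y=cv2.connectedComponents(yellow(ims[n]).astype(np.uint8))[1]; u=np.round(w2px(n,[p[0],p[1],4])[0]).astype(int); ms[n]=(y==y[u[1],u[0]]) if y[u[1],u[0]] else None
        else: ms[n]=net(k,n,p)
    ms={n:m for n,m in ms.items() if m is not None}
    rot=k in('cell_frame','bit_case','nest_frame','nest_case')
    for sub in [ms]+[{n:m} for n,m in ms.items()]:
        r,c=fit(k,p,sub,rot); print(k,list(sub),np.round(r,1),round(c/len(sub),3))
    if k=='flux_tin' : print([np.argwhere(m).mean(0).round(1)[::-1] for m in ms.values()],[int(m.sum()) for m in ms.values()], ims['top'][172:188,170:186,0])
E
```

```text
solder_reel ['top', 'side'] [463.9 100.    0. ] 0.096
solder_reel ['top'] [463.3 101.1   0. ] 0.064
solder_reel ['side'] [465.   96.5   0. ] 0.042
flux_tin ['top', 'side'] [589.6 210.6   0. ] 0.223
flux_tin ['top'] [591.7 214.3   0. ] 0.301
flux_tin ['side'] [589.8 209.3   0. ] 0.1
[array([180.5, 177.2]), array([225.9, 263.3])] [106, 173] [[124 125 122 121 121 119 122 123 124 126 123 127 122 125 122 124]
 [119 125 124 122 122 123 120 121 122 125 126 125 124 124 125 123]
 [122 123 121 122 121 127 122 119 111 113 117 114 106 115 121 124]
 [121 126 125 122 123 126 118 110  99 102 104 104 106 104 114 121]
 [120 125 123 120 124 120 110  95  98 101 100 102 103  92  91 110]
 [124 125 128 122 123 115 108  98  98  98 100 100  96  99  86  93]
 [124 126 125 125 126 119 106 102  96 100  99 102 102 104  94  83]
 [123 124 125 123 126 117 110 100  97  97 102 100 102 100  87  69]
 [123 123 125 119 127 125 112  99  97  95 100  97  99  88  64  61]
 [127 123 123 123 123 124 118 100  94  96  97  99  88  67  56  67]
 [121 128 125 124 122 125 123 116  99  93  82  71  60  57  64  75]
 [123 125 119 124 123 
[... 354 characters left out ...]
9.4] 0.064
bit_case ['top'] [452.4 323.3  79.2] 0.071
bit_case ['side'] [453.2 322.   78.9] 0.044
nest_reel ['top', 'side'] [499.2 -51.9   0. ] 0.074
nest_reel ['top'] [498.8 -52.1   0. ] 0.045
nest_reel ['side'] [499.9 -52.5   0. ] 0.095
nest_tin ['top', 'side'] [ 466.4 -160.6    0. ] 0.147
nest_tin ['top'] [ 465.9 -159.8    0. ] 0.076
nest_tin ['side'] [ 467.1 -162.3    0. ] 0.193
nest_frame ['top', 'side'] [ 510.6 -409.4   -2.1] 0.114
nest_frame ['top'] [ 5.097e+02 -4.090e+02 -1.000e-01] 0.058
nest_frame ['side'] [ 511.7 -410.4   -2. ] 0.151
nest_case ['top', 'side'] [ 495.  -288.3   -7.4] 0.078
nest_case ['top'] [ 494.3 -288.2   -7.5] 0.037
nest_case ['side'] [ 495.9 -288.2   -6.6] 0.115
```

Poses are consistent between cameras to a few mm. Case first: grasp at about (449,324), closing along −100.6°.

Request:
apply_moves(targets=[{"tx": 0.02, "ty": 0.045, "tz": 0, "spin": -5}, {"tx": 0.04, "ty": 0.09, "tz": 0, "spin": -10}, {"tx": 0.06, "ty": 0.135, "tz": 0, "spin": -15}, {"tx": 0.08, "ty": 0.18, "tz": 0, "spin": -20}, {"tx": 0.1, "ty": 0.225, "tz": 0, "spin": -25}, {"tx": 0.12, "ty": 0.27, "tz": 0, "spin": -30}, {"tx": 0.14, "ty": 0.315, "tz": 0, "spin": -34.4}, {"tx": 0.16, "ty": 0.36, "tz": 0, "spin": -34.4}], gripper=-1)

```text
t: 2.6
ee_pos: [413.0, -210.0, 223.0]
orientation: [3.127, -0.294, 0.001]
ft_force: [0.5, -0.6, 0.1]
width: 87.9
grasp_force: 0.0
```

Request:
apply_moves(targets=[{"tx": 0.003, "ty": 0.045, "tz": 0, "spin": 0}, {"tx": 0.006, "ty": 0.09, "tz": 0, "spin": 0}, {"tx": 0.009, "ty": 0.135, "tz": 0, "spin": 0}, {"tx": 0.012, "ty": 0.18, "tz": 0, "spin": 0}, {"tx": 0.015, "ty": 0.225, "tz": 0, "spin": 0}, {"tx": 0.018, "ty": 0.27, "tz": 0, "spin": 0}, {"tx": 0.021, "ty": 0.315, "tz": 0, "spin": 0}, {"tx": 0.0245, "ty": 0.36, "tz": 0, "spin": 0}])

```text
t: 3.4
ee_pos: [436.8, 150.2, 223.0]
orientation: [-3.128, 0.289, -0.001]
ft_force: [0.2, 0.3, 0.4]
width: 88.0
grasp_force: 0.0
```

Request:
apply_moves(targets=[{"tx": 0.003, "ty": 0.045, "tz": 0, "spin": 0}, {"tx": 0.006, "ty": 0.09, "tz": 0, "spin": 0}, {"tx": 0.009, "ty": 0.135, "tz": -0.03, "spin": 0}, {"tx": 0.012, "ty": 0.1757, "tz": -0.06, "spin": 0}, {"tx": 0.012, "ty": 0.1757, "tz": -0.1, "spin": 0}, {"tx": 0.012, "ty": 0.1757, "tz": -0.13, "spin": 0}, {"tx": 0.012, "ty": 0.1757, "tz": -0.13, "spin": 0}, {"tx": 0.012, "ty": 0.1757, "tz": -0.13, "spin": 0}])

```text
t: 4.2
ee_pos: [449.0, 323.9, 92.9]
orientation: [3.128, -0.29, -0.001]
ft_force: [1.0, -0.5, 0.8]
width: 87.4
grasp_force: 0.0
```

Run:
```python
from h import *
a=snap('top','t1.png')[130:260,120:290]; b=snap('side','s1.png')[180:345,160:330]
cv2.imwrite('pics/c.png',np.hstack([cv2.resize(a,(400,306)),cv2.resize(b,(315,306))]))
print(ctrl.get_obs()['qpos'],ctrl.get_obs()['ee_pos'])
```

```text
[ 6.03093037e-01  5.02873657e-01  1.86725335e+00 -9.98951146e-06
  7.68583774e-01  2.35898018e+00] [450.16245763 324.4675166   94.49445967]
```

View pics/c.png

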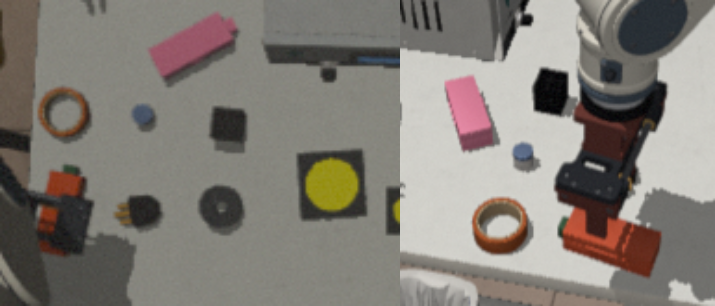

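The gripper is centred over the orange case (top view about (62,212) in the crop), away from plug and tape. Descend and close.

Request:
apply_moves(targets=[{"tx": 0, "ty": 0, "tz": -0.02, "spin": 0}, {"tx": 0, "ty": 0, "tz": -0.04, "spin": 0}, {"tx": 0, "ty": 0, "tz": -0.055, "spin": 0}, {"tx": 0, "ty": 0, "tz": -0.068, "spin": 0}, {"tx": 0, "ty": 0, "tz": -0.077, "spin": 0}, {"tx": 0, "ty": 0, "tz": -0.0827, "spin": 0}, {"tx": 0, "ty": 0, "tz": -0.0827, "spin": 0}, {"tx": 0, "ty": 0, "tz": -0.0827, "spin": 0}])

```text
t: 5.1
ee_pos: [449.2, 324.1, 10.2]
orientation: [-3.128, 0.289, -0.0]
ft_force: [0.5, 0.1, 0.5]
width: 87.5
grasp_force: 0.0
```

Request:
apply_moves(targets=[{"tx": 0, "ty": 0, "tz": 0, "spin": 0}, {"tx": 0, "ty": 0, "tz": 0, "spin": 0}, {"tx": 0, "ty": 0, "tz": 0, "spin": 0}, {"tx": 0, "ty": 0, "tz": 0, "spin": 0}, {"tx": 0, "ty": 0, "tz": 0, "spin": 0}, {"tx": 0, "ty": 0, "tz": 0, "spin": 0}, {"tx": 0, "ty": 0, "tz": 0, "spin": 0}, {"tx": 0, "ty": 0, "tz": 0, "spin": 0}], gripper=1)

```text
t: 5.9
ee_pos: [448.9, 323.9, 10.0]
orientation: [3.128, -0.29, -0.0]
ft_force: [-0.6, -0.8, 1.2]
width: 43.8
grasp_force: 30.0
```

Request:
apply_moves(targets=[{"tx": 0, "ty": 0, "tz": 0.005, "spin": 0}, {"tx": 0, "ty": 0, "tz": 0.015, "spin": 0}, {"tx": 0, "ty": 0, "tz": 0.03, "spin": 0}, {"tx": 0, "ty": 0, "tz": 0.05, "spin": 0}, {"tx": 0, "ty": 0, "tz": 0.07, "spin": 0}, {"tx": 0, "ty": 0, "tz": 0.085, "spin": 0}, {"tx": 0, "ty": 0, "tz": 0.095, "spin": 0}, {"tx": 0, "ty": 0, "tz": 0.1, "spin": 0}])

```text
t: 6.7
ee_pos: [449.4, 324.3, 111.4]
orientation: [-3.127, 0.289, -0.002]
ft_force: [1.0, 0.4, -1.2]
width: 44.0
grasp_force: 30.0
```

Request:
apply_moves(targets=[{"tx": 0, "ty": -0.005, "tz": 0, "spin": 0}, {"tx": 0, "ty": -0.02, "tz": 0, "spin": 0}, {"tx": 0, "ty": -0.045, "tz": 0, "spin": 0}, {"tx": 0.01, "ty": -0.08, "tz": 0, "spin": 0.5}, {"tx": 0.015, "ty": -0.12, "tz": 0, "spin": 1}, {"tx": 0.02, "ty": -0.16, "tz": 0, "spin": 1.5}, {"tx": 0.025, "ty": -0.2, "tz": 0, "spin": 2}, {"tx": 0.03, "ty": -0.24, "tz": 0, "spin": 2.5}])

```text
t: 7.5
ee_pos: [477.7, 81.4, 109.1]
orientation: [3.133, -0.221, -0.003]
ft_force: [0.5, -0.7, -1.0]
width: 44.0
grasp_force: 30.0
```

Request:
apply_moves(targets=[{"tx": 0.003, "ty": -0.04, "tz": 0, "spin": 0.2}, {"tx": 0.006, "ty": -0.08, "tz": 0, "spin": 0.4}, {"tx": 0.008, "ty": -0.12, "tz": 0, "spin": 0.7}, {"tx": 0.01, "ty": -0.16, "tz": 0, "spin": 0.7}, {"tx": 0.012, "ty": -0.2, "tz": 0, "spin": 0.7}, {"tx": 0.012, "ty": -0.24, "tz": 0, "spin": 0.7}, {"tx": 0.012, "ty": -0.28, "tz": 0, "spin": 0.7}, {"tx": 0.012, "ty": -0.315, "tz": 0, "spin": 0.7}])

```text
t: 8.3
ee_pos: [489.1, -233.3, 109.0]
orientation: [-3.134, 0.204, 0.003]
ft_force: [0.5, -0.2, 0.1]
width: 43.6
grasp_force: 30.0
```

Request:
apply_moves(targets=[{"tx": 0, "ty": -0.025, "tz": 0, "spin": 0}, {"tx": 0, "ty": -0.042, "tz": 0, "spin": 0}, {"tx": 0, "ty": -0.052, "tz": 0, "spin": 0}, {"tx": 0, "ty": -0.0568, "tz": -0.01, "spin": 0}, {"tx": 0, "ty": -0.0568, "tz": -0.03, "spin": 0}, {"tx": 0, "ty": -0.0568, "tz": -0.05, "spin": 0}, {"tx": 0, "ty": -0.0568, "tz": -0.06, "spin": 0}, {"tx": 0, "ty": -0.0568, "tz": -0.06, "spin": 0}])

```text
t: 9.1
ee_pos: [489.8, -286.3, 48.1]
orientation: [-3.133, 0.2, 0.005]
ft_force: [0.4, 0.1, -0.0]
width: 43.9
grasp_force: 30.0
```

Run:
```python
from fit import *
p=(495,-288,np.radians(82.6))
snap('side','s2.png'); im=snap('top','t2.png')
ms={n:net('bit_case',n,p) for n in('top','side')}
for n,m in ms.items():
    if m is not None: print(n,fit('bit_case',p,{n:m},True,40.),m.sum())
a=im[150:270,240:400]; b=cv2.imread('pics/s2.png')[100:240,220:400]
cv2.imwrite('pics/d.png',np.hstack([cv2.resize(a,(400,300)),cv2.resize(b,(386,300))]))
print(ctrl.get_obs()['ee_pos'],ctrl.get_obs()['width'])
```

```text
side (array([ 493.70735543, -285.68361965,   86.8098096 ]), np.float64(0.7693084419396501)) 334
[ 491.58369461 -287.88966715   50.72773586] 43.84710077600904
```

View pics/d.png

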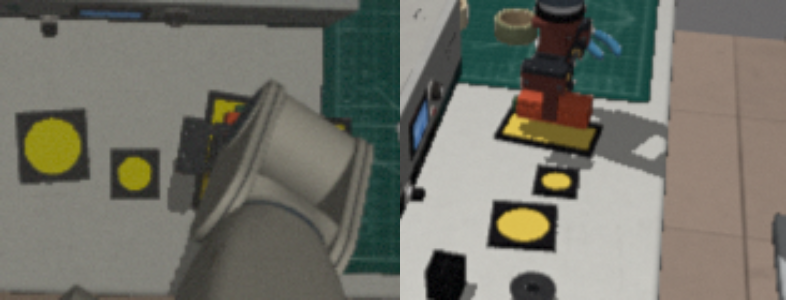

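The case hangs flat and aligned over its nest (side crop about (555,110)). Lower, release and retreat.

Request:
apply_moves(targets=[{"tx": 0, "ty": 0, "tz": -0.01, "spin": 0}, {"tx": 0, "ty": 0, "tz": -0.02, "spin": 0}, {"tx": 0, "ty": 0, "tz": -0.027, "spin": 0}, {"tx": 0, "ty": 0, "tz": -0.031, "spin": 0}, {"tx": 0, "ty": 0, "tz": -0.034, "spin": 0}, {"tx": 0, "ty": 0, "tz": -0.0355, "spin": 0}, {"tx": 0, "ty": 0, "tz": -0.0355, "spin": 0}, {"tx": 0, "ty": 0, "tz": -0.0355, "spin": 0}])

```text
t: 10.1
ee_pos: [491.1, -287.9, 14.7]
orientation: [3.135, -0.202, 0.001]
ft_force: [0.0, -0.2, -1.7]
width: 43.9
grasp_force: 30.0
```

Request:
apply_moves(targets=[{"tx": 0, "ty": 0, "tz": 0, "spin": 0}, {"tx": 0, "ty": 0, "tz": 0, "spin": 0}, {"tx": 0, "ty": 0, "tz": 0, "spin": 0}, {"tx": 0, "ty": 0, "tz": 0, "spin": 0}, {"tx": 0, "ty": 0, "tz": 0, "spin": 0}, {"tx": 0, "ty": 0, "tz": 0, "spin": 0}, {"tx": 0, "ty": 0, "tz": 0, "spin": 0}, {"tx": 0, "ty": 0, "tz": 0, "spin": 0}], gripper=-1)

```text
t: 10.9
ee_pos: [491.0, -287.8, 14.5]
orientation: [-3.135, 0.202, 0.0]
ft_force: [-0.6, -0.3, 0.6]
width: 87.8
grasp_force: 0.0
```

Request:
apply_moves(targets=[{"tx": 0, "ty": 0, "tz": 0.025, "spin": 0}, {"tx": 0, "ty": 0, "tz": 0.06, "spin": 0}, {"tx": 0, "ty": 0.01, "tz": 0.09, "spin": 0}, {"tx": 0, "ty": 0.04, "tz": 0.0955, "spin": 1}, {"tx": 0, "ty": 0.085, "tz": 0.0955, "spin": 2}, {"tx": 0, "ty": 0.13, "tz": 0.0955, "spin": 3}, {"tx": 0, "ty": 0.175, "tz": 0.0955, "spin": 3.9}, {"tx": 0, "ty": 0.22, "tz": 0.0955, "spin": 3.9}])

```text
t: 11.7
ee_pos: [490.7, -66.2, 110.2]
orientation: [3.14, -0.095, 0.001]
ft_force: [0.8, 0.2, -0.3]
width: 88.1
grasp_force: 0.0
```

Request:
apply_moves(targets=[{"tx": 0.005, "ty": 0.04, "tz": 0, "spin": 0}, {"tx": 0.02, "ty": 0.08, "tz": 0, "spin": 0}, {"tx": 0.045, "ty": 0.12, "tz": 0, "spin": 0}, {"tx": 0.07, "ty": 0.145, "tz": 0, "spin": 0}, {"tx": 0.085, "ty": 0.1603, "tz": -0.01, "spin": 0}, {"tx": 0.085, "ty": 0.1603, "tz": -0.02, "spin": 0}, {"tx": 0.085, "ty": 0.1603, "tz": -0.02, "spin": 0}, {"tx": 0.085, "ty": 0.1603, "tz": -0.02, "spin": 0}])

```text
t: 12.5
ee_pos: [574.5, 91.6, 89.4]
orientation: [3.14, -0.096, -0.004]
ft_force: [0.2, -0.6, 1.5]
width: 87.4
grasp_force: 0.0
```

Run:
```python
from fit import *
for n in('top','side'): snap(n,n+'3.png')
for k,p,z in(('bit_case',(495,-288,np.radians(82.6)),4.),('flux_tin',(589,211,0),0.),('solder_reel',(464,99,0),0.)):
  for n in('top','side'):
    m=net(k,n,p)
    if m is not None: print(k,n,fit(k,p,{n:m},k=='bit_case',z),m.sum())
a=cv2.imread('pics/top3.png')[140:270,140:400]; b=cv2.imread('pics/side3.png')[100:320,190:370]
cv2.imwrite('pics/e.png',np.hstack([cv2.resize(a,(520,260)),cv2.resize(b,(213,260))]))
print(ctrl.get_obs()['ee_pos'])
```

```text
bit_case top (array([ 495.13700031, -287.91494322,   83.39344602]), np.float64(0.05298260149130075)) 568
bit_case side (array([ 496.93099044, -291.20310935,   83.51594858]), np.float64(0.06601069518716578)) 550
flux_tin side (array([589.2326479 , 210.15719652,   0.        ]), np.float64(0.07138802889576884)) 152
solder_reel side (array([466.16749986,  97.32024613,   0.        ]), np.float64(0.13070616999856177)) 409
[576.04206117  92.19290033  90.32340327]
```

View pics/e.png

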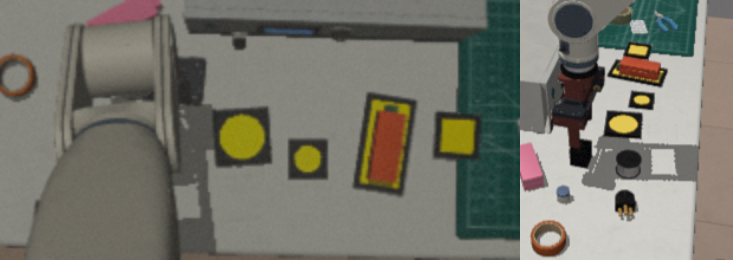

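The case sits in its nest within about 2 mm (top crop (388,147)). Descend on the frame.

Request:
apply_moves(targets=[{"tx": 0, "ty": 0, "tz": -0.02, "spin": 0}, {"tx": 0, "ty": 0, "tz": -0.035, "spin": 0}, {"tx": 0, "ty": 0, "tz": -0.05, "spin": 0}, {"tx": 0, "ty": 0, "tz": -0.06, "spin": 0}, {"tx": 0, "ty": 0, "tz": -0.067, "spin": 0}, {"tx": 0, "ty": 0, "tz": -0.07, "spin": 0}, {"tx": 0, "ty": 0, "tz": -0.07, "spin": 0}, {"tx": 0, "ty": 0, "tz": -0.07, "spin": 0}])

```text
t: 13.7
ee_pos: [576.3, 92.5, 20.3]
orientation: [-3.14, 0.095, -0.001]
ft_force: [-0.4, -0.2, -0.1]
width: 87.6
grasp_force: 0.0
```

Request:
apply_moves(targets=[{"tx": 0, "ty": 0, "tz": 0, "spin": 0}, {"tx": 0, "ty": 0, "tz": 0, "spin": 0}, {"tx": 0, "ty": 0, "tz": 0, "spin": 0}, {"tx": 0, "ty": 0, "tz": 0, "spin": 0}, {"tx": 0, "ty": 0, "tz": 0, "spin": 0}, {"tx": 0, "ty": 0, "tz": 0, "spin": 0}, {"tx": 0, "ty": 0, "tz": 0, "spin": 0}, {"tx": 0, "ty": 0, "tz": 0, "spin": 0}], gripper=1)

```text
t: 14.5
ee_pos: [576.0, 92.5, 20.0]
orientation: [3.14, -0.095, -0.0]
ft_force: [0.0, 0.5, 0.8]
width: 42.0
grasp_force: 30.0
```

Request:
apply_moves(targets=[{"tx": 0, "ty": 0, "tz": 0.005, "spin": 0}, {"tx": 0, "ty": 0, "tz": 0.02, "spin": 0}, {"tx": 0, "ty": 0, "tz": 0.045, "spin": 0}, {"tx": -0.005, "ty": 0, "tz": 0.075, "spin": 0}, {"tx": -0.015, "ty": -0.005, "tz": 0.1, "spin": 0}, {"tx": -0.03, "ty": -0.015, "tz": 0.11, "spin": 0}, {"tx": -0.05, "ty": -0.03, "tz": 0.11, "spin": 0}, {"tx": -0.0655, "ty": -0.06, "tz": 0.11, "spin": 0}])

```text
t: 15.3
ee_pos: [510.1, 33.0, 131.7]
orientation: [-3.14, 0.092, -0.003]
ft_force: [-0.3, -0.6, 0.2]
width: 42.0
grasp_force: 30.0
```

Request:
apply_moves(targets=[{"tx": 0, "ty": -0.04, "tz": 0, "spin": 0}, {"tx": 0, "ty": -0.08, "tz": 0, "spin": 0}, {"tx": 0, "ty": -0.12, "tz": 0, "spin": 0}, {"tx": 0, "ty": -0.16, "tz": 0, "spin": 0.5}, {"tx": 0, "ty": -0.2, "tz": 0, "spin": 1}, {"tx": 0, "ty": -0.24, "tz": 0, "spin": 1.5}, {"tx": 0, "ty": -0.28, "tz": 0, "spin": 2}, {"tx": 0, "ty": -0.32, "tz": 0, "spin": 2.5}])

```text
t: 16.1
ee_pos: [510.4, -289.3, 131.3]
orientation: [3.141, -0.026, 0.002]
ft_force: [-0.2, 0.4, -1.2]
width: 42.3
grasp_force: 30.0
```

Request:
apply_moves(targets=[{"tx": 0, "ty": -0.04, "tz": 0, "spin": 0}, {"tx": 0, "ty": -0.075, "tz": 0, "spin": 0}, {"tx": 0, "ty": -0.1, "tz": 0, "spin": 0}, {"tx": 0, "ty": -0.115, "tz": 0, "spin": 0}, {"tx": 0, "ty": -0.1218, "tz": -0.015, "spin": 0}, {"tx": 0, "ty": -0.1218, "tz": -0.04, "spin": 0}, {"tx": 0, "ty": -0.1218, "tz": -0.06, "spin": 0}, {"tx": 0, "ty": -0.1218, "tz": -0.07, "spin": 0}])

```text
t: 16.9
ee_pos: [509.2, -407.2, 57.4]
orientation: [-3.139, 0.025, 0.005]
ft_force: [0.1, -0.6, -1.6]
width: 41.8
grasp_force: 30.0
```

Run:
```python
from fit import *
for n in('top','side'): snap(n,n+'4.png')
p=(510.5,-409,np.radians(-1))
m=net('cell_frame','side',p)
if m is not None: print(fit('cell_frame',p,{'side':m},True,40.),m.sum())
for k,p in(('flux_tin',(589,211,0)),('solder_reel',(464,99,0))):
  for n in('top','side'):
    m=net(k,n,p)
    if m is not None: print(k,n,fit(k,p,{n:m},False,0.),m.sum())
a=cv2.imread('pics/top4.png')[150:260,250:410]; b=cv2.imread('pics/side4.png')[80:200,230:350]
cv2.imwrite('pics/f.png',np.hstack([cv2.resize(a,(436,300)),cv2.resize(b,(300,300))]))
print(ctrl.get_obs()['ee_pos'])
```

```text
flux_tin top (array([587.87136108, 212.965305  ,   0.        ]), np.float64(0.11305322128851542)) 70
flux_tin side (array([588.95370865, 209.37996864,   0.        ]), np.float64(0.22562699498404012)) 129
solder_reel top (array([463.6653463 , 100.34887039,   0.        ]), np.float64(0.07196371085747731)) 268
solder_reel side (array([464.69947451,  96.55679896,   0.        ]), np.float64(0.043863162286191075)) 470
[ 511.18850656 -409.60404754   61.13010447]
```

View pics/f.png

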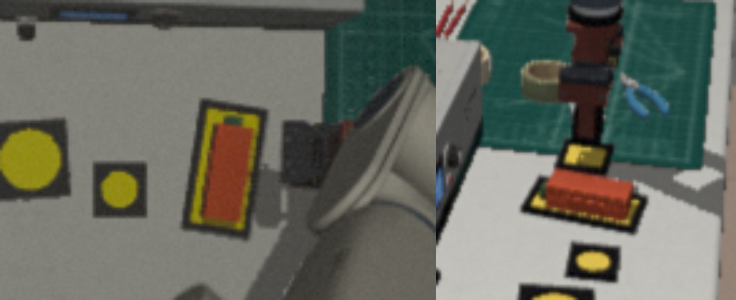

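The frame hangs over its nest (side crop about (588,140)), clear of the case. Lower and release.

Request:
apply_moves(targets=[{"tx": 0, "ty": 0, "tz": -0.01, "spin": 0}, {"tx": 0, "ty": 0, "tz": -0.02, "spin": 0}, {"tx": 0, "ty": 0, "tz": -0.027, "spin": 0}, {"tx": 0, "ty": 0, "tz": -0.031, "spin": 0}, {"tx": 0, "ty": 0, "tz": -0.034, "spin": 0}, {"tx": 0, "ty": 0, "tz": -0.0355, "spin": 0}, {"tx": 0, "ty": 0, "tz": -0.0355, "spin": 0}, {"tx": 0, "ty": 0, "tz": -0.0355, "spin": 0}])

```text
t: 18.05
ee_pos: [510.6, -409.5, 24.7]
orientation: [3.141, -0.027, 0.001]
ft_force: [0.7, 0.5, -0.9]
width: 42.0
grasp_force: 30.0
```

Request:
apply_moves(targets=[{"tx": 0, "ty": 0, "tz": 0, "spin": 0}, {"tx": 0, "ty": 0, "tz": 0, "spin": 0}, {"tx": 0, "ty": 0, "tz": 0, "spin": 0}, {"tx": 0, "ty": 0, "tz": 0, "spin": 0}, {"tx": 0, "ty": 0, "tz": 0, "spin": 0}, {"tx": 0, "ty": 0, "tz": 0, "spin": 0}, {"tx": 0, "ty": 0, "tz": 0, "spin": 0}, {"tx": 0, "ty": 0, "tz": 0, "spin": 0}], gripper=-1)

```text
t: 18.85
ee_pos: [510.4, -409.3, 24.4]
orientation: [-3.141, 0.027, 0.0]
ft_force: [0.0, 1.1, 0.8]
width: 87.7
grasp_force: 0.0
```

Request:
apply_moves(targets=[{"tx": 0, "ty": 0, "tz": 0.025, "spin": 0}, {"tx": 0, "ty": 0, "tz": 0.06, "spin": 0}, {"tx": 0, "ty": 0.01, "tz": 0.085, "spin": 0}, {"tx": -0.01, "ty": 0.045, "tz": 0.0855, "spin": 1}, {"tx": -0.02, "ty": 0.09, "tz": 0.0855, "spin": 1}, {"tx": -0.03, "ty": 0.135, "tz": 0.0855, "spin": 1}, {"tx": -0.04, "ty": 0.18, "tz": 0.0855, "spin": 1}, {"tx": -0.0465, "ty": 0.225, "tz": 0.0855, "spin": 1}])

```text
t: 19.65
ee_pos: [463.0, -182.8, 110.1]
orientation: [-3.142, 0.0, -0.0]
ft_force: [0.0, 0.9, 0.7]
width: 87.9
grasp_force: 0.0
```

Request:
apply_moves(targets=[{"tx": 0, "ty": 0.045, "tz": 0, "spin": 0}, {"tx": 0, "ty": 0.09, "tz": 0, "spin": 0}, {"tx": 0, "ty": 0.135, "tz": 0, "spin": 0}, {"tx": 0, "ty": 0.18, "tz": 0, "spin": 0}, {"tx": 0, "ty": 0.225, "tz": 0, "spin": 0}, {"tx": 0, "ty": 0.26, "tz": -0.01, "spin": 0}, {"tx": 0, "ty": 0.28, "tz": -0.03, "spin": 0}, {"tx": 0, "ty": 0.2828, "tz": -0.045, "spin": 0}])

```text
t: 20.45
ee_pos: [464.2, 100.8, 64.6]
orientation: [-3.141, -0.005, -0.002]
ft_force: [-0.2, -1.3, -0.2]
width: 87.6
grasp_force: 0.0
```

Run:
```python
from fit import *
for n in('top','side'): snap(n,n+'5.png')
p=(510.5,-409,np.radians(-1))
for n in('top','side'):
  m=net('cell_frame',n,p)
  if m is not None: print(fit('cell_frame',p,{n:m},True,4.),m.sum())
a=cv2.imread('pics/top5.png')[150:260,130:410]; b=cv2.imread('pics/side5.png')[100:310,190:370]
cv2.imwrite('pics/g.png',np.hstack([cv2.resize(a,(540,212)),cv2.resize(b,(182,212))]))
print(ctrl.get_obs()['ee_pos'])
```

```text
(array([ 513.61165193, -407.97866827,   -6.99778838]), np.float64(0.08737939620292563)) 252
[463.84880274  98.35935547  65.06104879]
```

View pics/g.png

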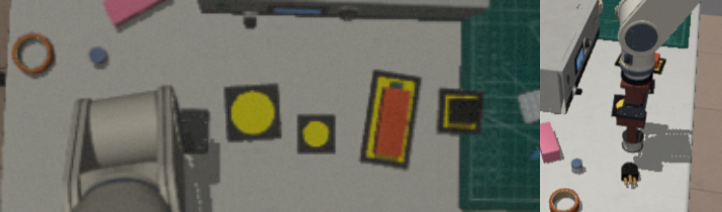

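The frame is in its nest, and the gripper sits over the reel with the plug clear. Descend and grip the upper flange.

Request:
apply_moves(targets=[{"tx": 0, "ty": 0, "tz": -0.015, "spin": 0}, {"tx": 0, "ty": 0, "tz": -0.03, "spin": 0}, {"tx": 0, "ty": 0, "tz": -0.042, "spin": 0}, {"tx": 0, "ty": 0, "tz": -0.05, "spin": 0}, {"tx": 0, "ty": 0, "tz": -0.052, "spin": 0}, {"tx": 0, "ty": 0, "tz": -0.052, "spin": 0}, {"tx": 0, "ty": 0, "tz": -0.052, "spin": 0}, {"tx": 0, "ty": 0, "tz": -0.052, "spin": 0}])

```text
t: 21.45
ee_pos: [464.3, 98.5, 13.4]
orientation: [-3.141, -0.001, -0.001]
ft_force: [0.3, -0.6, 0.9]
width: 87.8
grasp_force: 0.0
```

Request:
apply_moves(targets=[{"tx": 0, "ty": 0, "tz": 0, "spin": 0}, {"tx": 0, "ty": 0, "tz": 0, "spin": 0}, {"tx": 0, "ty": 0, "tz": 0, "spin": 0}, {"tx": 0, "ty": 0, "tz": 0, "spin": 0}, {"tx": 0, "ty": 0, "tz": 0, "spin": 0}, {"tx": 0, "ty": 0, "tz": 0, "spin": 0}, {"tx": 0, "ty": 0, "tz": 0, "spin": 0}, {"tx": 0, "ty": 0, "tz": 0, "spin": 0}], gripper=1)

```text
t: 22.25
ee_pos: [464.0, 98.4, 13.0]
orientation: [3.142, 0.001, -0.0]
ft_force: [-0.9, -1.1, 0.9]
width: 52.5
grasp_force: 30.0
```

Request:
apply_moves(targets=[{"tx": 0, "ty": 0, "tz": 0.003, "spin": 0}, {"tx": 0, "ty": 0, "tz": 0.01, "spin": 0}, {"tx": 0, "ty": 0, "tz": 0.02, "spin": 0}, {"tx": 0, "ty": 0, "tz": 0.03, "spin": 0}, {"tx": 0, "ty": 0, "tz": 0.04, "spin": 0}, {"tx": 0, "ty": 0, "tz": 0.048, "spin": 0}, {"tx": 0, "ty": 0, "tz": 0.05, "spin": 0}, {"tx": 0, "ty": 0, "tz": 0.05, "spin": 0}])

```text
t: 23.05
ee_pos: [464.3, 98.5, 63.5]
orientation: [-3.141, -0.001, -0.002]
ft_force: [-1.1, 1.4, -2.5]
width: 52.4
grasp_force: 30.0
```

Width is 52.5 instead of 58, so I check how the reel sits before moving on.

Run:
```python
from fit import *
for n in('top','side'): snap(n,n+'6.png')
for z in(50.,):
  for n in('top','side'):
    m=net('solder_reel',n,(464,98,0)); m2=None
    if m is not None: print(n,fit('solder_reel',(464,98,0),{n:m},False,z),m.sum())
b=cv2.imread('pics/side6.png')[180:280,230:330]; a=cv2.imread('pics/top6.png')[190:240,170:240]
cv2.imwrite('pics/i.png',np.hstack([cv2.resize(b,(400,400),interpolation=2),cv2.resize(a,(400,400),interpolation=2)]))
print(w2px('side',[[464,98.5,50],[464,98.5,63]]))
```

```text
[[281.8700368  230.19358598]
 [282.07546873 226.62534295]]
```

View pics/i.png

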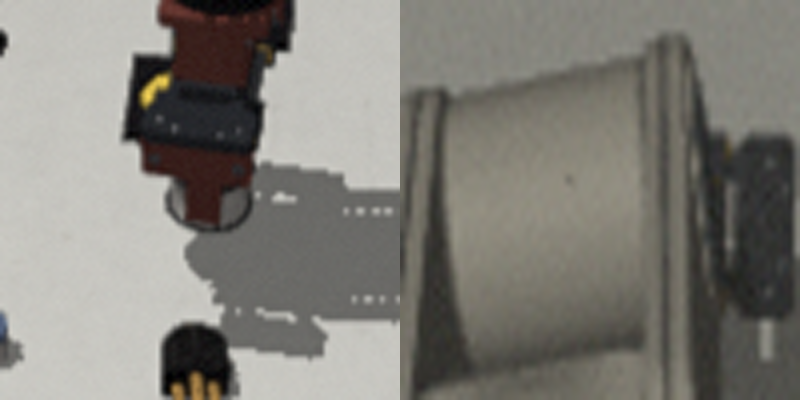

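The reel hangs upright and centred between the fingers (bottom flange centred at column ~282, predicted 282). Carry it to its nest.

Request:
apply_moves(targets=[{"tx": 0.002, "ty": -0.01, "tz": 0, "spin": 0}, {"tx": 0.008, "ty": -0.035, "tz": 0, "spin": 0}, {"tx": 0.016, "ty": -0.07, "tz": 0, "spin": 0}, {"tx": 0.024, "ty": -0.105, "tz": 0, "spin": 0}, {"tx": 0.031, "ty": -0.132, "tz": 0, "spin": 0}, {"tx": 0.0352, "ty": -0.147, "tz": 0, "spin": 0}, {"tx": 0.0352, "ty": -0.1505, "tz": -0.005, "spin": 0}, {"tx": 0.0352, "ty": -0.1505, "tz": -0.01, "spin": 0}])

```text
t: 24.05
ee_pos: [498.7, -52.1, 52.4]
orientation: [-3.141, 0.001, 0.001]
ft_force: [0.6, -0.3, -3.1]
width: 52.6
grasp_force: 30.0
```

Run:
```python
from fit import *
for n in('top','side'): snap(n,n+'7.png')
b=cv2.imread('pics/side7.png')[150:230,235:335]; a=cv2.imread('pics/top7.png')[170:250,210:310]
cv2.imwrite('pics/j.png',np.hstack([cv2.resize(b,(400,320),interpolation=2),cv2.resize(a,(400,320),interpolation=2)]))
p=[499.2,-52,0,40.]; q=(w2px('side',circ(29,0)+[499.2,-52,40])-[235,150])*4; print(q.min(0),q.max(0))
print(ctrl.get_obs()['ee_pos'],ctrl.get_obs()['width'])
```

```text
[130.83731998 160.05643098] [209.39713526 209.79053734]
[497.89955688 -51.10950885  51.92576034] 52.66147829123594
```

View pics/j.png

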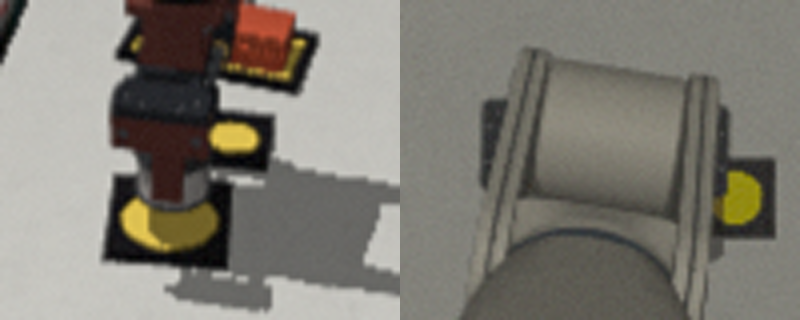

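The reel's bottom flange is where predicted to about 1 px; I add 2 mm in x and lower.

Request:
apply_moves(targets=[{"tx": 0.002, "ty": 0, "tz": -0.01, "spin": 0}, {"tx": 0.002, "ty": 0, "tz": -0.02, "spin": 0}, {"tx": 0.002, "ty": 0, "tz": -0.027, "spin": 0}, {"tx": 0.002, "ty": 0, "tz": -0.031, "spin": 0}, {"tx": 0.002, "ty": 0, "tz": -0.034, "spin": 0}, {"tx": 0.002, "ty": 0, "tz": -0.0355, "spin": 0}, {"tx": 0.002, "ty": 0, "tz": -0.0355, "spin": 0}, {"tx": 0.002, "ty": 0, "tz": -0.0355, "spin": 0}])

```text
t: 24.95
ee_pos: [501.4, -52.1, 17.7]
orientation: [3.142, 0.001, 0.001]
ft_force: [1.0, 0.4, -3.1]
width: 52.9
grasp_force: 30.0
```

Request:
apply_moves(targets=[{"tx": 0, "ty": 0, "tz": 0, "spin": 0}, {"tx": 0, "ty": 0, "tz": 0, "spin": 0}, {"tx": 0, "ty": 0, "tz": 0, "spin": 0}, {"tx": 0, "ty": 0, "tz": 0, "spin": 0}, {"tx": 0, "ty": 0, "tz": 0, "spin": 0}, {"tx": 0, "ty": 0, "tz": 0, "spin": 0}, {"tx": 0, "ty": 0, "tz": 0, "spin": 0}, {"tx": 0, "ty": 0, "tz": 0, "spin": 0}], gripper=-1)

```text
t: 25.75
ee_pos: [501.2, -52.0, 17.5]
orientation: [-3.142, -0.001, 0.0]
ft_force: [-0.4, -0.4, -0.1]
width: 87.8
grasp_force: 0.0
```

Request:
apply_moves(targets=[{"tx": 0, "ty": 0, "tz": 0.015, "spin": 0}, {"tx": 0, "ty": 0, "tz": 0.045, "spin": 0}, {"tx": 0, "ty": 0, "tz": 0.0825, "spin": 0}, {"tx": 0, "ty": 0.03, "tz": 0.0825, "spin": 0}, {"tx": 0, "ty": 0.07, "tz": 0.0825, "spin": 0}, {"tx": 0.01, "ty": 0.11, "tz": 0.0825, "spin": 0}, {"tx": 0.02, "ty": 0.15, "tz": 0.0825, "spin": 0}, {"tx": 0.04, "ty": 0.19, "tz": 0.0825, "spin": 0}])

```text
t: 26.55
ee_pos: [540.2, 139.4, 99.9]
orientation: [3.141, 0.001, -0.002]
ft_force: [1.5, -0.2, -0.7]
width: 87.8
grasp_force: 0.0
```

Request:
apply_moves(targets=[{"tx": 0.02, "ty": 0.03, "tz": 0, "spin": 0}, {"tx": 0.04, "ty": 0.055, "tz": 0, "spin": 0}, {"tx": 0.0478, "ty": 0.073, "tz": -0.01, "spin": 0}, {"tx": 0.0478, "ty": 0.073, "tz": -0.03, "spin": 0}, {"tx": 0.0478, "ty": 0.073, "tz": -0.04, "spin": 0}, {"tx": 0.0478, "ty": 0.073, "tz": -0.04, "spin": 0}, {"tx": 0.0478, "ty": 0.073, "tz": -0.04, "spin": 0}, {"tx": 0.0478, "ty": 0.073, "tz": -0.04, "spin": 0}])

```text
t: 27.35
ee_pos: [589.4, 210.7, 60.8]
orientation: [-3.141, 0.0, -0.002]
ft_force: [0.2, -0.3, 0.2]
width: 87.7
grasp_force: 0.0
```

Run:
```python
from fit import *
for n in('top','side'): snap(n,n+'8.png')
p=(499,-52,0)
for n in('top','side'):
  m=net('solder_reel',n,p)
  if m is not None: print(fit('solder_reel',p,{n:m},False,4.),m.sum())
b=cv2.imread('pics/side8.png')[190:290,190:315]; a=cv2.imread('pics/top8.png')[150:250,170:295]
cv2.imwrite('pics/k.png',np.hstack([cv2.resize(b,(400,320),interpolation=2),cv2.resize(a,(400,320),interpolation=2)]))
print(ctrl.get_obs()['ee_pos'])
```

```text
(array([502.16023862, -49.50396085,   0.        ]), np.float64(0.10723087654033946)) 253
(array([501.82237931, -55.58564934,   0.        ]), np.float64(0.08023780940947808)) 343
[589.33954457 210.89986921  60.68907007]
```

View pics/k.png

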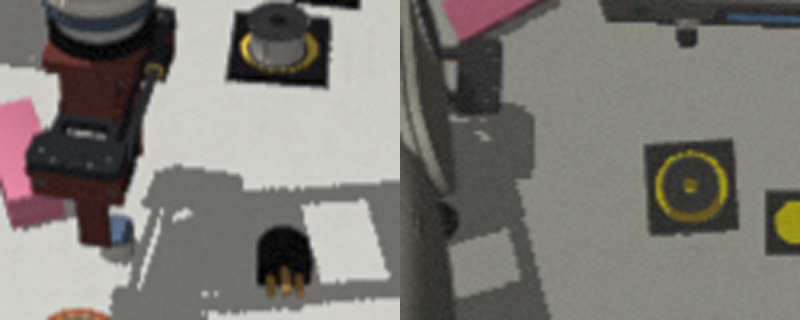

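The reel sits centred in its nest (yellow ring even in the top crop at (690,187)). In the side crop the near finger (95,240) looks left of the tin (118,235), so I check that by projection.

Run:
```python
from fit import *
print((w2px('side',[[589,261,60],[579,268,60],[599,268,60],[589,211,28],[589,211,0]])-[190,190])*3.2)
print((w2px('top',[[589,211,28]])))
```

```text
[[ 95.02892361 245.72889718]
 [105.65581377 254.94464105]
 [ 79.40539887 250.83173762]
 [114.10894257 224.8550506 ]
 [115.6924452  248.48941215]]
[[180.60452235 177.46513718]]
```

Request:
apply_moves(targets=[{"tx": -0.001, "ty": 0, "tz": -0.015, "spin": 0}, {"tx": -0.001, "ty": 0, "tz": -0.03, "spin": 0}, {"tx": -0.001, "ty": 0, "tz": -0.042, "spin": 0}, {"tx": -0.001, "ty": 0, "tz": -0.05, "spin": 0}, {"tx": -0.001, "ty": 0, "tz": -0.052, "spin": 0}, {"tx": -0.001, "ty": 0, "tz": -0.052, "spin": 0}, {"tx": -0.001, "ty": 0, "tz": -0.052, "spin": 0}, {"tx": -0.001, "ty": 0, "tz": -0.052, "spin": 0}])

```text
t: 28.35
ee_pos: [588.4, 211.1, 8.5]
orientation: [-3.141, -0.001, -0.001]
ft_force: [0.1, -0.1, -0.1]
width: 87.9
grasp_force: 0.0
```

Request:
apply_moves(targets=[{"tx": 0, "ty": 0, "tz": 0, "spin": 0}, {"tx": 0, "ty": 0, "tz": 0, "spin": 0}, {"tx": 0, "ty": 0, "tz": 0, "spin": 0}, {"tx": 0, "ty": 0, "tz": 0, "spin": 0}, {"tx": 0, "ty": 0, "tz": 0, "spin": 0}, {"tx": 0, "ty": 0, "tz": 0, "spin": 0}, {"tx": 0, "ty": 0, "tz": 0, "spin": 0}, {"tx": 0, "ty": 0, "tz": 0, "spin": 0}], gripper=1)

```text
t: 29.15
ee_pos: [588.0, 211.0, 8.0]
orientation: [-3.142, -0.001, -0.0]
ft_force: [-0.5, -0.6, -0.2]
width: 27.4
grasp_force: 22.8
```

Request:
apply_moves(targets=[{"tx": 0, "ty": 0, "tz": 0, "spin": 0}, {"tx": 0, "ty": 0, "tz": 0.005, "spin": 0}, {"tx": 0, "ty": 0, "tz": 0.015, "spin": 0}, {"tx": 0, "ty": 0, "tz": 0.035, "spin": 0}, {"tx": 0, "ty": 0, "tz": 0.06, "spin": 0}, {"tx": -0.005, "ty": -0.01, "tz": 0.08, "spin": 0}, {"tx": -0.015, "ty": -0.03, "tz": 0.09, "spin": 0}, {"tx": -0.03, "ty": -0.06, "tz": 0.09, "spin": 0}])

```text
t: 29.95
ee_pos: [559.9, 151.7, 100.8]
orientation: [-3.14, -0.003, -0.009]
ft_force: [-0.1, 0.3, -0.1]
width: 26.7
grasp_force: 30.0
```

Request:
apply_moves(targets=[{"tx": -0.015, "ty": -0.035, "tz": 0, "spin": 0}, {"tx": -0.03, "ty": -0.075, "tz": 0, "spin": 0}, {"tx": -0.045, "ty": -0.115, "tz": 0, "spin": 0}, {"tx": -0.06, "ty": -0.155, "tz": 0, "spin": 0}, {"tx": -0.072, "ty": -0.195, "tz": 0, "spin": 0}, {"tx": -0.082, "ty": -0.235, "tz": 0, "spin": 0}, {"tx": -0.089, "ty": -0.27, "tz": 0, "spin": 0}, {"tx": -0.0918, "ty": -0.295, "tz": 0, "spin": 0}])

```text
t: 30.75
ee_pos: [465.6, -146.1, 98.9]
orientation: [3.141, -0.001, 0.001]
ft_force: [-0.1, -0.2, -0.9]
width: 27.0
grasp_force: 30.0
```

Request:
apply_moves(targets=[{"tx": 0, "ty": -0.011, "tz": 0, "spin": 0}, {"tx": 0, "ty": -0.0165, "tz": 0, "spin": 0}, {"tx": 0, "ty": -0.0165, "tz": -0.01, "spin": 0}, {"tx": 0, "ty": -0.0165, "tz": -0.025, "spin": 0}, {"tx": 0, "ty": -0.0165, "tz": -0.04, "spin": 0}, {"tx": 0, "ty": -0.0165, "tz": -0.05, "spin": 0}, {"tx": 0, "ty": -0.0165, "tz": -0.05, "spin": 0}, {"tx": 0, "ty": -0.0165, "tz": -0.05, "spin": 0}])

```text
t: 31.55
ee_pos: [466.2, -159.9, 47.7]
orientation: [-3.141, -0.002, 0.001]
ft_force: [0.2, -0.1, -0.8]
width: 26.8
grasp_force: 30.0
```

Run:
```python
from fit import *
for n in('top','side'): snap(n,n+'9.png')
b=cv2.imread('pics/side9.png')[120:220,230:355]; a=cv2.imread('pics/top9.png')[170:250,260:360]
cv2.imwrite('pics/l.png',np.hstack([cv2.resize(b,(400,320),interpolation=2),cv2.resize(a,(400,320),interpolation=2)]))
for z in(40,):
  q=(w2px('side',np.r_[circ(14,0),circ(14,28)]+[466.2,-160.5,z])-[230,120])*3.2; print(q.min(0),q.max(0))
print(ctrl.get_obs()['ee_pos'],ctrl.get_obs()['width'])
```

```text
[188.33313776 147.64041133] [218.79366273 187.77261097]
[ 466.60139183 -160.37030241   48.36770514] 26.80895607615547
```

View pics/l.png

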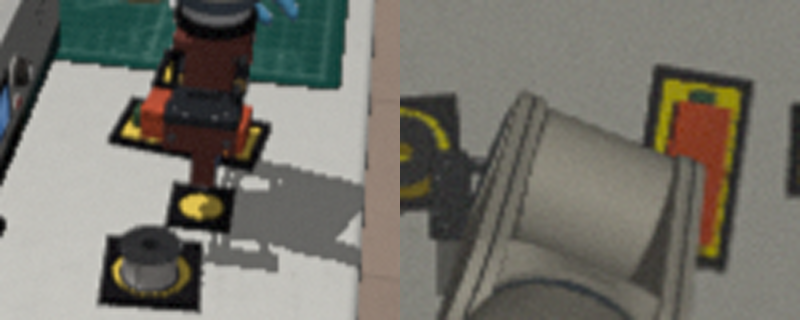

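The tin is held (width 26.8), and its nest shows directly below (side crop (202,205)). Lower, release and retreat.

Request:
apply_moves(targets=[{"tx": 0, "ty": 0, "tz": -0.01, "spin": 0}, {"tx": 0, "ty": 0, "tz": -0.02, "spin": 0}, {"tx": 0, "ty": 0, "tz": -0.027, "spin": 0}, {"tx": 0, "ty": 0, "tz": -0.031, "spin": 0}, {"tx": 0, "ty": 0, "tz": -0.034, "spin": 0}, {"tx": 0, "ty": 0, "tz": -0.0353, "spin": 0}, {"tx": 0, "ty": 0, "tz": -0.0353, "spin": 0}, {"tx": 0, "ty": 0, "tz": -0.0353, "spin": 0}])

```text
t: 32.45
ee_pos: [466.3, -160.6, 12.8]
orientation: [3.141, 0.001, 0.0]
ft_force: [-0.4, -0.6, 0.3]
width: 27.0
grasp_force: 30.0
```

Request:
apply_moves(targets=[{"tx": 0, "ty": 0, "tz": 0, "spin": 0}, {"tx": 0, "ty": 0, "tz": 0, "spin": 0}, {"tx": 0, "ty": 0, "tz": 0, "spin": 0}, {"tx": 0, "ty": 0, "tz": 0, "spin": 0}, {"tx": 0, "ty": 0, "tz": 0, "spin": 0}, {"tx": 0, "ty": 0, "tz": 0, "spin": 0}, {"tx": 0, "ty": 0, "tz": 0, "spin": 0}, {"tx": 0, "ty": 0, "tz": 0, "spin": 0}], gripper=-1)

```text
t: 33.25
ee_pos: [466.1, -160.5, 12.7]
orientation: [-3.142, -0.001, 0.0]
ft_force: [-0.3, 0.7, 0.5]
width: 86.1
grasp_force: 0.0
```

Request:
apply_moves(targets=[{"tx": 0, "ty": 0, "tz": 0.02, "spin": 0}, {"tx": 0, "ty": 0, "tz": 0.05, "spin": 0}, {"tx": 0, "ty": 0, "tz": 0.09, "spin": 0}, {"tx": 0, "ty": 0.02, "tz": 0.13, "spin": 0}, {"tx": 0, "ty": 0.06, "tz": 0.15, "spin": 0}, {"tx": 0, "ty": 0.1, "tz": 0.15, "spin": 0}, {"tx": 0, "ty": 0.145, "tz": 0.15, "spin": 0}, {"tx": 0, "ty": 0.19, "tz": 0.15, "spin": 0}])

```text
t: 34.05
ee_pos: [466.1, 30.9, 163.2]
orientation: [-3.142, 0.001, -0.002]
ft_force: [1.0, 0.1, -0.1]
width: 87.9
grasp_force: 0.0
```

Request:
apply_moves(targets=[{"tx": 0, "ty": 0.045, "tz": 0, "spin": 0}, {"tx": 0, "ty": 0.09, "tz": 0, "spin": 0}, {"tx": 0, "ty": 0.135, "tz": 0, "spin": 0}, {"tx": 0, "ty": 0.18, "tz": 0, "spin": 0}, {"tx": 0, "ty": 0.2, "tz": 0, "spin": 0}, {"tx": 0, "ty": 0.2, "tz": 0, "spin": 0}, {"tx": 0, "ty": 0.2, "tz": 0, "spin": 0}, {"tx": 0, "ty": 0.2, "tz": 0, "spin": 0}])

```text
t: 34.85
ee_pos: [465.9, 228.4, 162.5]
orientation: [3.141, -0.001, -0.001]
ft_force: [-0.4, -0.5, 0.5]
width: 88.0
grasp_force: 0.0
```

Run:
```python
from fit import *
for n in('top','side'): snap(n,n+'10.png')
N={'solder_reel':(499,-52,0),'flux_tin':(466,-160.5,0),'cell_frame':(510.5,-409,np.radians(-2)),'bit_case':(495,-288,np.radians(82.6))}
for k,p in N.items():
  for n in('top','side'):
    m=net(k,n,p)
    if m is not None:
      r,c=fit(k,p,{n:m},k in('cell_frame','bit_case'),4.); print(k,n,np.round(r,1),round(c,3))
b=cv2.imread('pics/side10.png')[110:230,230:360]; a=cv2.imread('pics/top10.png')[170:250,230:390]
cv2.imwrite('pics/m.png',np.hstack([cv2.resize(b,(330,300),interpolation=2),cv2.resize(a,(470,300),interpolation=2)]))
```

```text
solder_reel top [502.  -48.9   0. ] 0.127
flux_tin top [ 467.6 -160.1    0. ] 0.239
cell_frame top [ 510.8 -408.9   -2.3] 0.075
bit_case top [ 494.2 -288.    82.5] 0.124
bit_case side [ 492.4 -287.4   90.4] 2.638
```

View pics/m.png

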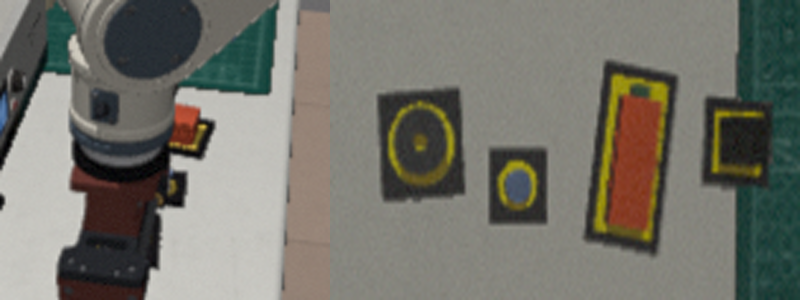

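The top view shows all four in their recesses with yellow visible round each: reel (420,143), tin (517,185), case (635,160) and frame (742,142). Hand in.

```bash
python3 -c "
from workcell import ctrl
print(ctrl.close_job())"
```

```text
the job is handed in; nothing more can be done
None
```

The job is handed in at about 35 s: the last top view shows the reel, tin, frame and case each in its own nest, about 4 mm or less off centre, with the tape and plug never touched; the hand-in returned no verdict.

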